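# Stray-light check along a lamp-house seam, then hold the probe over the lens

### The job

Check the reader lens module for stray light: lift the blue light-meter probe out of its chrome stand and, tip down, pass the white tip slowly (no faster than 5 cm a second) along the black L-shaped seam on top of the lamp house, within a centimetre of it all the way, from the free end of the long leg, round the corner, to the end of the short leg. Then carry it over the tall upright plate and hold it for a lens reading: upright, centred over the lens, its tip about a centimetre above the lens rim and touching nothing; the program finishes while the gripper still holds it there, steady. Do not press on the module, and do not shift the other loose things.

Things in the scene. Friction and masses are not known exactly. Their poses are not given: they have to be found in the camera images.
- probe: Light-meter probe, 120 mm long, 90 g, tip down in the stand. Origin: end of its white tip; its z runs up its axis. z 0-35 mm: round nose, 14 mm diameter (white, then black); 35-41: black collar, 27 mm diameter, resting on the stand rim; 41-120: blue flat-sided body, 24 mm wide along its x, 18 mm thick along its y. Grip it across the 18 mm (fingers closing along its y) at about z = 85 mm.
- holder: Chrome stand, 0.6 kg, loose, right or left of the module: foot 90 mm diameter, 10 mm thick; upright tube 27 mm outer, 20 mm inner diameter, rim 55 mm above the bench. Origin: centre of its underside. The probe hangs loosely in the tube (3 mm play), tip 20 mm above the bench, and comes out straight up; it is clear after rising 35 mm.
- module: Matte grey lens module, fixed, 250 (x) by 170 mm (y). Origin: centre of its underside on the bench, z up. Lamp house with the seam on its far end: x 22 to 115, y -75 to 75, flat top 65 mm high. Lens on its near end: x -65, y 0. Between them at x -12.5 stands a tall plate across the module, 5 mm thick, 160 mm wide, top 115 mm above the bench; a low plate, top 60, at x -117.5.
- lens_rim (a point): Centre of the lens, in the plane of its rim, which faces straight up 85 mm above the bench (barrel 52 mm in diameter, focus ring 58 mm, glass 4 mm below the rim). At x = -65, y = 0, z = 85 mm in the module's frame.
- seam_a (a point): Point on the seam: start of the seam, at the free end of the long leg. At x = 90, y = -65, z = 65 mm in the module's frame; the seam is a black line 4.5 mm wide, straight between neighbouring points.
- seam_b (a point): Point on the seam: a third along the long leg. At x = 90, y = -30, z = 65 mm in the module's frame; the seam is a black line 4.5 mm wide, straight between neighbouring points.
- seam_c (a point): Point on the seam: two thirds along the long leg. At x = 90, y = 8, z = 65 mm in the module's frame; the seam is a black line 4.5 mm wide, straight between neighbouring points.
- seam_d (a point): Point on the seam: the corner, where the long leg meets the short leg. At x = 90, y = 45, z = 65 mm in the module's frame; the seam is a black line 4.5 mm wide, straight between neighbouring points.
- seam_e (a point): Point on the seam: the middle of the short leg. At x = 60, y = 45, z = 65 mm in the module's frame; the seam is a black line 4.5 mm wide, straight between neighbouring points.
- seam_f (a point): Point on the seam: the end of the short leg. At x = 30, y = 45, z = 65 mm in the module's frame; the seam is a black line 4.5 mm wide, straight between neighbouring points.
- cassette: Clear film cassette, 100 x 100 x 26 mm, loose, lying flat; origin: centre of its underside. Leave alone.
- roller: Black rubber belt roller, 38 mm diameter, 28 mm high, loose; origin: centre of its underside. Leave alone.
- lens_cap: Black lens cap, 60 mm diameter, 14 mm high, loose; origin: centre of its underside. Leave alone.
- meter: Blue hand-held meter with a pale display, 130 x 70 x 28 mm, loose; origin: centre of its underside. Leave alone.
- screwdriver: Red-handled screwdriver lying on the bench, about 200 mm long, loose. Leave alone.
Not all that is in view belongs to the job. Of the things that look like the probe, the smallest one is meant.

How it is judged:
By the outcome, as a careful person would: the job done as asked, in the order asked, and still so for the second after the job is handed in, while the arm keeps its last pose, push and grip.
It also fails if it takes over 64 s, if anything falls off the work surface, if the arm or the gripper's body presses on something with over 40 N, if the wrist force passes 120 N, or if a joint passes its speed limit or range.

### The arm

A 6-joint arm with a two-finger parallel gripper is mounted at the origin on the work surface. World frame = base frame: x ahead of the robot, y to its left, z up, the work surface at z = 0. Lengths are in mm, angles in rad, forces in N, time in s.
With the tool pointing down it reaches from about 300 to 775 mm from the base axis. Payload 14.6 kg.
Tool frame: the origin (TCP) lies at the very end of the fingers, on their centre line; the grasp point (between the pads) lies 19 mm behind it; z points along the fingers, y is the line along which they close (so a half turn about z gives the same grasp; the last joint's range is limited). The gripper opens to 94 mm and grips with 3 to 60 N. Pads are 16 mm wide; open, the fingers measure 119 mm over their backs; the gripper's body (75 mm by 177 mm) begins 78 mm behind the grasp point.
Start: joints at [1.064, 0.3, 1.521, -0, 1.321, -0.067], TCP at [234.163, 497.651, 205.446] pointing down, gripper open.
Joint ranges: [-3.03, 3.03], [-0.79, 2.21], [0.23, 2.52], [-1.04, 4.18], [0, 3.07], [-2.55, 2.55]. Speed limits (rad/s): [2.22, 2.22, 2.57, 3.14, 3.14, 3.14].

### API

Orientations are given as [roll, pitch, yaw] about the fixed x, y, z axes, in that order (R = Rz(yaw) Ry(pitch) Rx(roll)).
In Python, from cell import manip gives the robot as it stands.
- The arm moves only by the tool servo_tool, never from a script. Its argument "rows" is a list of rows, each a list of 7 numbers: the turn, a rotation vector about the world's x, y, z in degrees, then the shift along the world's x, y, z in mm, then the closure, from 0 (fully open) to 1 (shut). In form: [[rx, ry, rz, dx, dy, dz, fingers], ...]. A call has 1 to 20 rows; each row shifts and turns the commanded pose from where the row before left it; what a row does not reach is not made up. A row lasts 1/8 s, in which the tool goes at most 62.5 mm and 10.7 degrees, less where a joint would pass 70% of its speed; a pose out of reach is approached as far as the arm can. A call with a gripper value outside its range is refused whole. The fingers move at their own pace and stop on an object; "grip_force" is the grip in N (left out, the last holds). Time passes only in rows, so rows that do not move let the fingers close. It gives the time, the measured TCP pose, the force, the opening and the grip force at its end, in the units of the state.
- manip.read_state(): the state, without advancing time (a new reading comes with each control period).
- manip.camera(name): name is "side" or "top" or "wrist"; returns the picture (400x640x3 uint8, red, green, blue); there is no depth.
- manip.camera_info(name): a dict with "fx", "fy", "cx", "cy" (pixels), "D" ([k1, k2, p1, p2, k3] as OpenCV has them; the pictures are not rectified), "position" and "rotation" of the camera in the world; the wrist camera has in their place "T_tool_cam" (4x4, takes a point from camera to tool coordinates, whose origin is the TCP and whose axes are the flange's). Camera axes: x right, y down, z forward; pixel columns grow to the right and rows downward; lengths in mm; the calibration is good to about 2 mm. A picture is of the moment at which its call begins: read the wrist's pose just before it. camera_info takes no time and is no camera call.
- manip.sign_off(): hands the job in; it is judged then, once.
The state is a dict: "clock": time; "joints": joint angles; "qd": joint speeds; "effort": joint torques, N m; "eef_pos": TCP position; "eef_rot": TCP orientation; "wrist_force": force on the tool from outside, world axes, zero at the start; "moment": the same for the moment, N m; "finger_gap": finger opening in mm; "finger_force": force on a finger pad.
Only numpy, scipy, OpenCV 4.12 (cv2) and the standard library are available. Lean on these libraries where they do the work, as an engineer would, in place of code of your own. Each camera call takes 0.05 s, during which the arm holds its last target. There are 200 camera calls.

## Working session

There is one attempt and no reset: what is moved stays moved. The work goes in short steps, Python scripts to look and compute and a tool call to move; the robot and the scene stay as the last step left them, time stands still between calls to the robot, and variables do not carry over. Pictures are saved under pics/ and viewed, at most 10 in all, crops included, and the job is handed in when it is done.

Besides the shell and the picture viewer there is one more tool, called after "Request:" by a JSON object that holds its "fn" and its "kwargs". servo_tool: Moves the arm, as the interface text tells. Its arguments: {"type":"object","properties":{"rows":{"type":"array","items":{"type":"array","items":{"type":"number"}}},"grip_force":{"type":"number"}},"required":["rows"]}

```bash
mkdir -p pics; python3 - <<'E'
from cell import manip
import cv2
for n in("top","side"):
    cv2.imwrite(f"pics/{n}0.png",manip.camera(n)[:,:,::-1])
    print(n,manip.camera_info(n))
print(manip.camera_info("wrist"));print(manip.read_state())
E
```

```text
top {'fx': 363.8392882510199, 'fy': 363.8392882510199, 'cx': 317.76332805140487, 'cy': 194.40411436279786, 'D': array([-0.0322689,  0.       ,  0.       ,  0.       ,  0.       ]), 'position': array([434.31279113, -21.85145761, 983.46132638]), 'rotation': array([-2.97651833,  0.0146703 , -1.54896008])}
side {'fx': 416.81251883302355, 'fy': 416.81251883302355, 'cx': 324.0459331092079, 'cy': 192.2980110739478, 'D': array([0.01368346, 0.        , 0.        , 0.        , 0.        ]), 'position': array([ 534.21093909, -933.22221275,  959.12319685]), 'rotation': array([-2.35121015,  0.00655199, -0.08780827])}
{'fx': 337.34645798471246, 'fy': 337.34645798471246, 'cx': 318.08997648388873, 'cy': 199.64244681927087, 'D': array([-0.01838904,  0.        ,  0.        ,  0.        ,  0.        ]), 'T_tool_cam': array([[-1.42952142e-04, -9.73127876e-01, -2.30265319e-01,
         6.48288358e+01],
       [ 9.99999826e-01, -2.70977768e-04,  5.24368598e-04,
        -3.45300306e-01],
       [-5.72674482e-04, -2.30265204e-01,  9.73127745e-01,
        -1.79374001e+02],
       [ 0.00000000e+00,  0.00000000e+00,  0.00000000e+00,
         1.00000000e+00]])}
{'clock': 0.1, 'joints': array([ 1.06441836e+00,  3.00402592e-01,  1.52150404e+00,  1.27409590e-05,
        1.32068373e+00, -6.66279964e-02]), 'qd': array([-0.00083288, -0.0008876 , -0.00333128,  0.00094304,  0.00119042,
        0.00063732]), 'effort': array([ 3.91953508e-04, -5.32646728e+01, -3.53281224e+01,  7.08750193e-02,
        2.35506683e-02, -4.62723790e-05]), 'eef_pos': array([234.04644289, 497.46835294, 204.95649292]), 'eef_rot': array([-3.14059798e+00, -7.87404068e-05,  2.70183949e+00]), 'wrist_force': array([-1.04912389,  0.39736029, -0.44242562]), 'moment': array([ 0.01535855,  0.0438374 , -0.06648414]), 'finger_force': 0.0, 'finger_gap': 93.85326632979124}
```

View pics/top0.png

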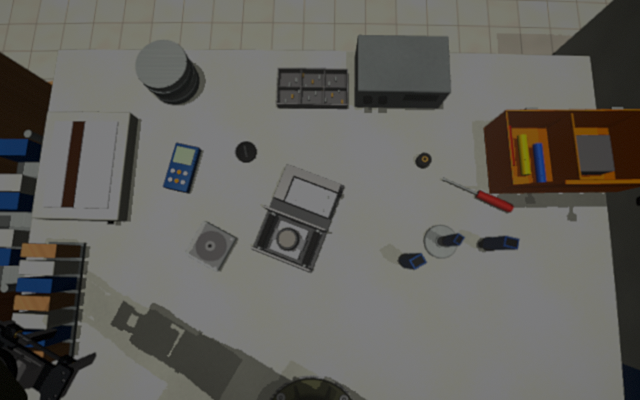

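View pics/side0.png

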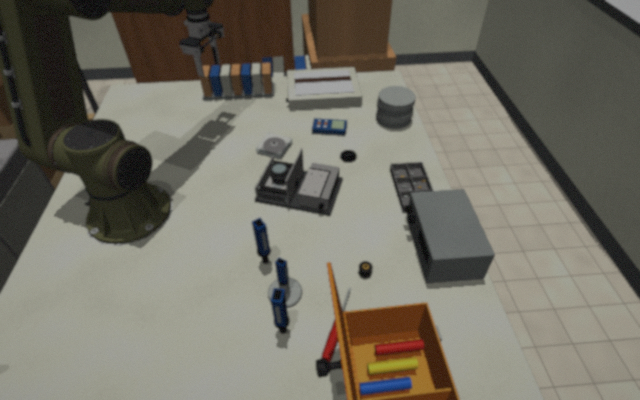

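Top view: three probe-like things at (412,261), (449,240) and (498,243). Only (449,240) stands in the chrome stand, and in the side view, at (282,272), it is also the smallest. The module is around (300,220). I'll enlarge both to confirm.

```bash
cat > h.py <<'E'
import numpy as np, cv2
from scipy.spatial.transform import Rotation as R
from cell import manip
def cam(n, st=None):
    i=manip.camera_info(n); K=np.array([[i['fx'],0,i['cx']],[0,i['fy'],i['cy']],[0,0,1]])
    if n=='wrist':
        T=np.eye(4);T[:3,:3]=R.from_euler('xyz',st['eef_rot']).as_matrix();T[:3,3]=st['eef_pos'];T=T@i['T_tool_cam'];r,p=T[:3,:3],T[:3,3]
    else: r,p=R.from_euler('xyz',i['rotation']).as_matrix(),i['position']
    return K,i['D'],r,np.array(p)
def proj(c,P):
    K,D,r,p=c; rv=cv2.Rodrigues(r.T)[0]
    return cv2.projectPoints(np.atleast_2d(P).astype(float),rv,-r.T@p,K,D)[0][:,0]
def ray(c,uv,z):
    K,D,r,p=c; d=cv2.undistortPoints(np.array(uv,float).reshape(-1,1,2),K,D)[:,0]
    d=np.c_[d,np.ones(len(d))]@r.T; return p+d*((z-p[2])/d[:,2])[:,None]
E
python3 - <<'E'
import cv2,numpy as np
t=cv2.imread('pics/top0.png');s=cv2.imread('pics/side0.png')
f=lambda im,x,y,w,h,W,H:cv2.convertScaleAbs(cv2.resize(im[y:y+h,x:x+w],(W,H),interpolation=cv2.INTER_CUBIC),alpha=1.6)
a=f(t,245,155,100,120,500,600); b=f(t,390,205,150,75,300,150);c=f(s,230,200,100,150,300,450)
cv2.imwrite('pics/c0.png',np.hstack([a,np.vstack([b,c])]))
E
```

```text
(no output)
```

View pics/c0.png

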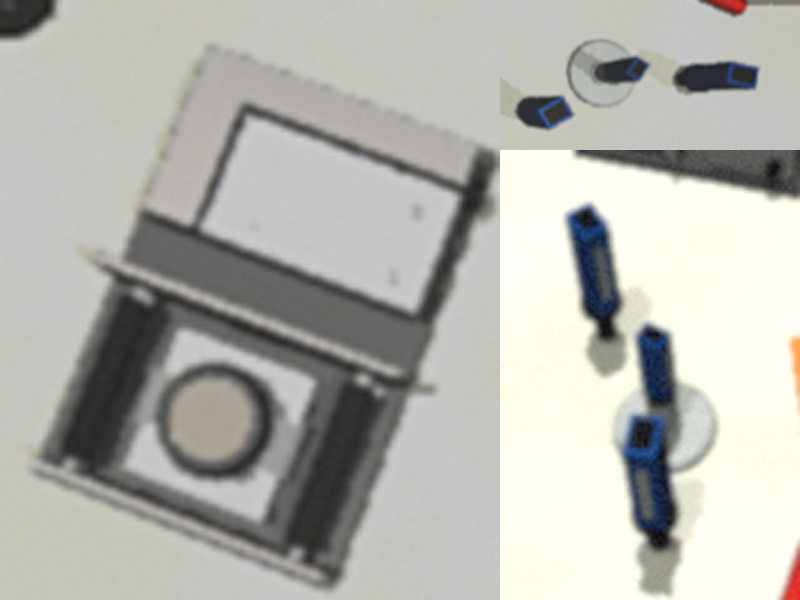

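The crop confirms it. The middle probe (top 449,240) is the smallest and sits in the chrome stand; the bigger ones beside it are distractors. Seam corner is at (294,177), short-leg end at (285,201), lens at (288,239).

```bash
python3 - <<'E'
from h import *
from scipy.optimize import least_squares
c=cam('top')
L=np.array([[90,45,65],[30,45,65],[90,-65,65],[-12.5,80,115],[-12.5,-80,115],[-65,0,84]])
U=np.array([[294,176.6],[285,200.6],[338,192.6],[263.2,206],[331,232.6],[287.8,239]])
def w(q,P): return P@R.from_euler('z',q[2]).as_matrix().T+[q[0],q[1],0]
s=least_squares(lambda q:(proj(c,w(q,L))-U).ravel(),[480,60,0.3])
print(s.x,s.fun.reshape(-1,2).round(1)); print(w(s.x,L).round(1))
print('top of probe',ray(c,[[455,240]],140),'foot',ray(c,[[443,241]],10))
print('others',ray(c,[[417.5,260.5],[511,242.5]],180),ray(c,[[406,262],[485,243]],0))
cs=cam('side');q=ray(c,[[455,240]],140)
print(proj(cs,q))
E
```

```text
[ 5.29782403e+02  4.10873104e+01 -3.43155252e-01] [[ 1.6  1.1]
 [ 2.  -1.4]
 [-2.5 -0. ]
 [ 1.8  1.2]
 [-3.9 -1.7]
 [ 1.2  1.1]]
[[629.7  53.2  65. ]
 [573.2  73.4  65. ]
 [592.7 -50.4  65. ]
 [544.9 120.6 115. ]
 [491.1 -30.  115. ]
 [468.6  63.   84. ]]
top of probe [[ 474.30994981 -324.53560463  140.        ]] foot [[ 477.24913533 -339.13781803   10.        ]]
others [[ 426.58348034 -226.93319771  180.        ]
 [ 469.11595234 -433.58780042  180.        ]] [[ 420.33775012 -242.23239775    0.        ]
 [ 474.38066538 -455.33861073    0.        ]]
[[279.31848781 258.62955155]]
```

The residuals are up to 4 px, so I'll refine with the wrist camera from close above the module, which is on the way to the stand.

Request:
{"fn": "servo_tool", "kwargs": {"rows": [[0,0,0,20,-30,6,0],[0,0,0,20,-30,6,0],[0,0,0,20,-30,6,0],[0,0,0,20,-30,6,0],[0,0,0,20,-30,6,0],[0,0,0,20,-30,6,0],[0,0,0,20,-30,6,0],[0,0,0,20,-30,6,0],[0,0,0,20,-30,6,0],[0,0,0,20,-30,6,0],[0,0,0,20,-30,6,0],[0,0,0,20,-30,6,0],[0,0,0,20,-30,6,0],[0,0,0,20,-30,6,0],[0,0,0,0,0,0,0]]}}

```text
clock: 1.98
eef_pos: [514.8, 76.2, 289.1]
eef_rot: [-3.141, -0.0, 2.699]
wrist_force: [0.8, 0.7, -0.7]
finger_gap: 93.9
finger_force: 0.0
```

```bash
python3 - <<'E'
from h import *
import pickle
st=manip.read_state();im=manip.camera('wrist')[:,:,::-1].copy();cv2.imwrite('pics/w1.png',im);pickle.dump(st,open('w1.pkl','wb'))
print(st['clock'],st['eef_pos'],st['eef_rot'],st['joints'])
c=cam('wrist',st);q=[529.8,41.1,-.343]
f=lambda P:np.array(P,float)@R.from_euler('z',q[2]).as_matrix().T+[q[0],q[1],0]
print(proj(c,f([[-125,-85,0],[125,85,0],[-125,85,0],[125,-85,0],[-65,0,85]])).round())
cv2.imwrite('pics/w1v.png',cv2.convertScaleAbs(im,alpha=1.6))
E
```

```text
1.975 [514.84068629  76.15770305 289.14223452] [-3.14125799e+00 -3.81419447e-04  2.69935817e+00] [ 7.65299198e-02  1.82179514e-01  1.47329751e+00 -1.01887110e-04
  1.48661280e+00 -1.05202339e+00]
[[227. 103.]
 [366. 264.]
 [354.  90.]
 [254. 274.]
 [290. 146.]]
```

View pics/w1v.png

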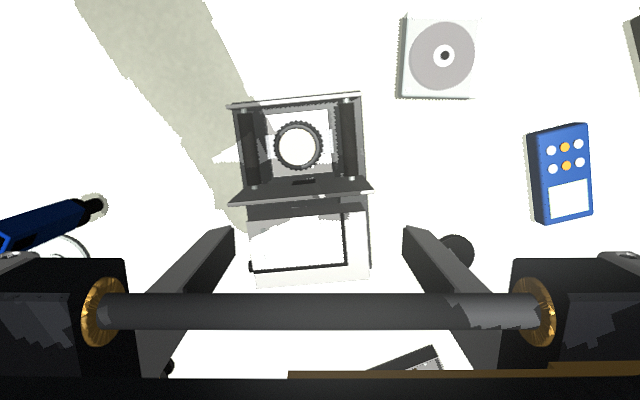

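The wrist view shows the whole module: lens (298,147), tall-plate top corners (228,203) and (374,189), seam corner ≈(346,264), seam start ≈(250,270). I'll take one unsaturated crop to read it precisely.

```bash
python3 - <<'E'
from h import *
import pickle
from scipy.optimize import least_squares
st=pickle.load(open('w1.pkl','rb'));c=cam('wrist',st)
im=cv2.imread('pics/w1.png')
L=np.array([[90,45,65],[90,-65,65],[30,45,65],[-12.5,80,115],[-12.5,-80,115],[-65,0,85]])
U=np.array([[346,264],[250,270],[342,213],[374,189],[228,203],[298,147]])
w=lambda q,P: P@R.from_euler('z',q[2]).as_matrix().T+[q[0],q[1],0]
s=least_squares(lambda q:(proj(c,w(q,L))-U).ravel(),[530,41,-.34],loss='soft_l1')
print(s.x,(proj(c,w(s.x,L))-U).round(1))
big=cv2.resize(im[80:300,210:390],None,fx=2.7,fy=2.7,interpolation=cv2.INTER_LANCZOS4)
seam=w(s.x,L)
ang=np.linspace(0,6.28,40)
ln=lambda A,col:cv2.polylines(big,[((proj(c,w(s.x,np.array(A,float)))-[210,80]+.5)*2.7*8-4).round().astype(int)],False,col,1,cv2.LINE_AA,3)
ln([[90,-65,65],[90,45,65],[30,45,65]],(0,0,255));ln([[-12.5,80,115],[-12.5,-80,115]],(0,200,0))
ln(np.c_[-65+26*np.cos(ang),26*np.sin(ang),85+0*ang],(255,0,0))
ln([[115,-75,65],[115,75,65],[22,75,65]],(255,0,255));ln([[-117.5,-80,60],[-117.5,80,60]],(0,200,0))
cv2.imwrite('pics/c1.png',big)
E
```

```text
[ 5.32560400e+02  4.80524772e+01 -3.53128919e-01] [[-0.5 -1.5]
 [10.6 -0.5]
 [ 0.1  4.9]
 [ 1.   1.3]
 [-0.9  0.2]
 [-0.7 -1.4]]
```

View pics/c1.png

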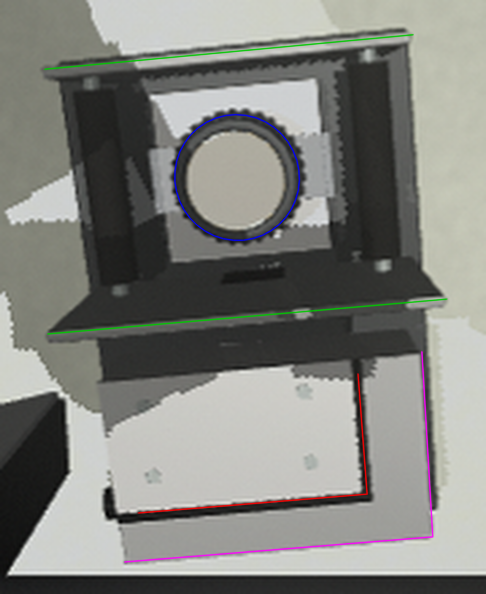

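The fit overlays well: the lamp house, both plates and the lens ring lie within about 1 mm, the seam within about 2 mm. Module at (532.6, 48, yaw −0.353). Next, look at the stand from above.

Request:
{"fn": "servo_tool", "kwargs": {"rows": [[0,0,0,2,-32,0,0],[0,0,0,2,-32,0,0],[0,0,0,2,-32,0,0],[0,0,0,2,-32,0,0],[0,0,0,2,-32,0,0],[0,0,0,2,-32,0,0],[0,0,0,2,-32,0,0],[0,0,0,2,-32,0,0],[0,0,0,2,-32,0,0],[0,0,0,2,-32,0,0],[0,0,0,2,-32,0,0],[0,0,0,2,-32,0,0],[0,0,0,2,-32,0,0],[0,0,0,2,-32,0,0],[0,0,0,0,0,0,0]]}}

```text
clock: 3.9
eef_pos: [542.1, -370.7, 288.3]
eef_rot: [3.141, -0.002, 2.701]
wrist_force: [-0.2, 0.5, 0.6]
finger_gap: 94.1
finger_force: 0.0
```

```bash
python3 - <<'E'
from h import *
import pickle
st=manip.read_state();im=manip.camera('wrist')[:,:,::-1].copy();cv2.imwrite('pics/w2.png',im);pickle.dump(st,open('w2.pkl','wb'))
print(st['clock'],st['eef_pos'],st['eef_rot'],st['joints'])
print(proj(cam('wrist',st),[[476,-332,140],[477,-338,10]]))
E
```

```text
3.9 [ 542.11633641 -370.73121261  288.34470703] [ 3.14125355e+00 -1.50801235e-03  2.70074845e+00] [-6.55572089e-01  5.12282390e-01  1.03856482e+00  9.99114418e-06
  1.59229108e+00 -1.78552375e+00]
[[325.45847801 107.59899153]
 [319.45943288 113.97653144]]
```

View pics/w2.png

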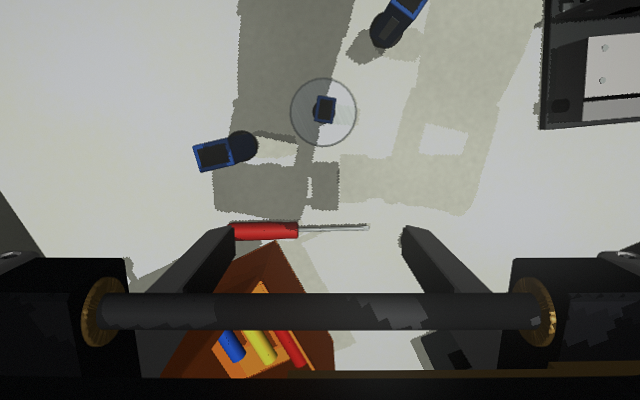

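The probe top is at (325,109), centred on the stand foot ring (323,112). Enlarging it for the yaw.

```bash
python3 - <<'E'
from h import *
im=cv2.imread('pics/w2.png')
cv2.imwrite('pics/c2.png',cv2.convertScaleAbs(cv2.resize(im[72:152,283:363],(560,560),interpolation=cv2.INTER_LANCZOS4),alpha=1.3))
h=cv2.cvtColor(im,cv2.COLOR_BGR2HSV)
m=cv2.inRange(h,(100,110,50),(125,255,255)); m[:,:300]=0;m[:,350:]=0;m[:80]=0;m[150:]=0
p=np.argwhere(m)[:,::-1];print(len(p),p.min(0),p.max(0),cv2.minAreaRect(p.astype(np.float32)))
E
```

```text
162 [315  96] [335 122] ((324.69000244140625, 109.16999816894531), (17.819091796875, 25.031579971313477), 8.130102157592773)
```

View pics/c2.png

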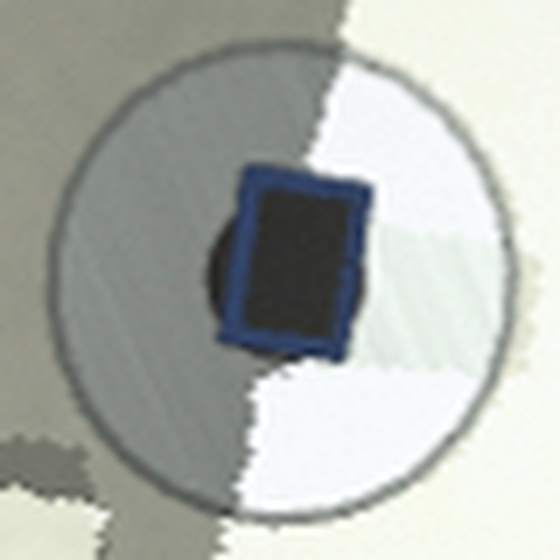

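```bash
python3 - <<'E'
from h import *
import pickle
st=pickle.load(open('w2.pkl','rb'));c=cam('wrist',st)
k=np.array([[248,165],[372,185],[345,360],[222,340]])/7-.5+[283,72]
P=ray(c,k,140);print(P.round(1),P.mean(0));print('sides',[np.linalg.norm(P[i]-P[(i+1)%4]).round(1) for i in range(4)])
foot=ray(c,[[322.8,111.6]],10);print('foot',foot)
R0=R.from_euler('xyz',st['eef_rot']).as_matrix()
a=(P[1]-P[0])+(P[2]-P[3]);b=(P[0]-P[3])+(P[1]-P[2])
ty=R0[:,1]
for v in(a,b):
    v=v[:2]/np.linalg.norm(v[:2]);print('dir',np.degrees(np.arctan2(v[1],v[0])))
print('tool y dir',np.degrees(np.arctan2(ty[1],ty[0])))
from itertools import product
print((P.mean(0)-st['eef_pos']).round(1),(foot-st['eef_pos']).round(1))
E
```

```text
[[ 462.8 -333.6  140. ]
 [ 472.1 -319.7  140. ]
 [ 491.3 -332.5  140. ]
 [ 481.8 -346.5  140. ]] [ 477.0052444  -333.06188792  140.        ]
sides [np.float64(16.7), np.float64(23.1), np.float64(16.9), np.float64(23.0)]
foot [[ 476.12730376 -332.73312767   10.        ]]
dir 55.834833165754446
dir 146.09647495615314
tool y dir 64.74145855839237
[ -65.1   37.7 -148.3] [[ -66.    38.  -278.3]]
```

```bash
python3 - <<'E'
from h import *
import pickle
st=pickle.load(open('w2.pkl','rb'));c=cam('wrist',st);t=cam('top')
u=R.from_euler('z',56,degrees=True).as_matrix()
for b,tp in(([244,147],[213,155]),([384,33],[405,3])):
  for z in (10,): print('base',ray(c,[b],z).round())
  for z in (120,140,160,180):
    p=ray(c,[tp],z); print(z,p.round(), 'along/perp to fingers',((p-[477,-333,0])@u)[0,:2].round())
E
```

```text
base [[ 473. -448.   10.]]
120 [[ 469. -456.  120.]] along/perp to fingers [-106.  -62.]
140 [[ 470. -449.  140.]] along/perp to fingers [-101.  -59.]
160 [[ 470. -443.  160.]] along/perp to fingers [-95. -56.]
180 [[ 471. -436.  180.]] along/perp to fingers [-89. -53.]
base [[ 422. -223.   10.]]
120 [[ 421. -224.  120.]] along/perp to fingers [ 59. 108.]
140 [[ 425. -230.  140.]] along/perp to fingers [ 56. 101.]
160 [[ 428. -237.  160.]] along/perp to fingers [52. 94.]
180 [[ 432. -244.  180.]] along/perp to fingers [48. 87.]
```

Request:
{"fn": "servo_tool", "kwargs": {"rows": [[0,0,-2.2,-13,7.5,-5,0],[0,0,-2.2,-13,7.5,-10,0],[0,0,-2.2,-13,7.5,-15,0],[0,0,-2.2,-13,7.5,-15,0],[0,0,0,-13,7.7,-15,0],[0,0,0,0,0,-20,0],[0,0,0,0,0,-20,0],[0,0,0,0,0,-20,0],[0,0,0,0,0,-20,0],[0,0,0,0,0,-20,0],[0,0,0,0,0,-20,0],[0,0,0,0,0,-15,0],[0,0,0,0,0,-7,0],[0,0,0,0,0,0,0],[0,0,0,0,0,0,0]]}}

```text
clock: 5.82
eef_pos: [477.4, -332.8, 88.2]
eef_rot: [-3.141, 0.001, 2.548]
wrist_force: [0.5, 0.0, 0.2]
finger_gap: 94.0
finger_force: 0.0
```

```bash
python3 - <<'E'
from h import *
st=manip.read_state();print(st)
w=manip.camera('wrist')[:,:,::-1];s=manip.camera('side')[:,:,::-1];cv2.imwrite('pics/s3f.png',s)
cv2.imwrite('pics/c3.png',np.vstack([cv2.convertScaleAbs(w[:300],alpha=1.2),np.hstack([cv2.resize(s[190:340,200:360],(320,300)),cv2.resize(w[40:190,240:400],(320,300))])]))
E
```

```text
{'clock': 5.825, 'joints': array([-6.71645601e-01,  4.87844413e-01,  1.54766877e+00, -1.36203433e-05,
        1.10501579e+00, -1.64906319e+00]), 'qd': array([-0.00124922, -0.00146134, -0.00012363,  0.00134097, -0.00109872,
       -0.00055427]), 'effort': array([ 1.09279789e-01, -5.96554434e+01, -3.14614534e+01, -1.65238744e-02,
        6.78256759e-02,  3.47961919e-03]), 'eef_pos': array([ 477.44769026, -332.7893276 ,   88.1617866 ]), 'eef_rot': array([-3.14149735e+00,  1.05947643e-03,  2.54822008e+00]), 'wrist_force': array([0.48755018, 0.0362695 , 0.23485601]), 'moment': array([-0.04293706, -0.01896937, -0.01889897]), 'finger_force': 0.0, 'finger_gap': 93.9837198949327}
```

View pics/c3.png

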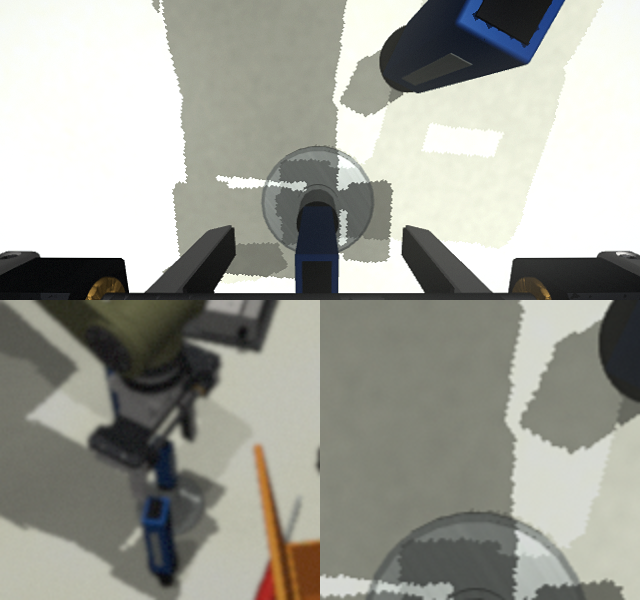

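Probe centred between the fingers at (317,280), square to them. Closing.

Request:
{"fn": "servo_tool", "kwargs": {"rows": [[0,0,0,0,0,-2,0.4],[0,0,0,0,0,0,0.65],[0,0,0,0,0,0,0.75],[0,0,0,0,0,0,0.8],[0,0,0,0,0,0,0.9],[0,0,0,0,0,0,1],[0,0,0,0,0,0,1],[0,0,0,0,0,0,1],[0,0,0,0,0,0,1],[0,0,0,0,0,0,1]], "grip_force": 25}}

```text
clock: 7.18
eef_pos: [477.1, -332.7, 85.4]
eef_rot: [-3.142, -0.0, 2.548]
wrist_force: [-0.3, -0.3, -0.3]
finger_gap: 17.8
finger_force: 25.0
```

Request:
{"fn": "servo_tool", "kwargs": {"rows": [[0,0,0,0,0,3,1],[0,0,0,0,0,5,1],[0,0,0,0,0,6,1],[0,0,0,0,0,6,1],[0,0,0,0,0,6,1],[0,0,0,0,0,6,1],[0,0,0,0,0,8,1],[0,0,0,0,0,12,1],[0,0,0,0,0,16,1],[0,0,0,0,0,16,1],[0,0,0,0,0,16,1],[0,0,0,0,0,12,1],[0,0,0,0,0,6,1],[0,0,0,0,0,0,1],[0,0,0,0,0,0,1]]}}

```text
clock: 9.05
eef_pos: [477.0, -332.5, 202.8]
eef_rot: [3.142, -0.001, 2.548]
wrist_force: [0.1, 0.7, -1.1]
finger_gap: 18.0
finger_force: 25.0
```

```bash
python3 - <<'E'
from h import *
import pickle
st=manip.read_state();print({k:st[k] for k in('clock','eef_pos','eef_rot','wrist_force','moment','finger_gap','joints')})
w=manip.camera('wrist')[:,:,::-1];s=manip.camera('side')[:,:,::-1]
cv2.imwrite('pics/w4.png',w);cv2.imwrite('pics/s4.png',s);pickle.dump(st,open('w4.pkl','wb'))
p=st['eef_pos']; print(proj(cam('wrist',st),[p-[0,0,65.5],[476,-333,10]]),proj(cam('side'),[p-[0,0,65.5]]))
cv2.imwrite('pics/c4.png',np.hstack([cv2.resize(w[100:350,220:420],(400,500)),cv2.resize(s[140:320,210:354],(400,500),interpolation=cv2.INTER_CUBIC)]))
E
```

```text
{'clock': 9.05, 'eef_pos': array([ 476.99391153, -332.51802955,  202.84547206]), 'eef_rot': array([ 3.14153240e+00, -1.00251762e-03,  2.54824536e+00]), 'wrist_force': array([ 0.12600687,  0.6963662 , -1.10280658]), 'moment': array([0.05010284, 0.00362122, 0.003602  ]), 'finger_gap': 17.95649734954581, 'joints': array([-6.71763296e-01,  3.72785144e-01,  1.43021950e+00, -1.89700757e-05,
        1.33959217e+00, -1.64920794e+00])}
[[318.06610147 208.6375966 ]
 [317.12942911 179.08957121]] [[280.56860467 261.91525096]]
```

View pics/c4.png

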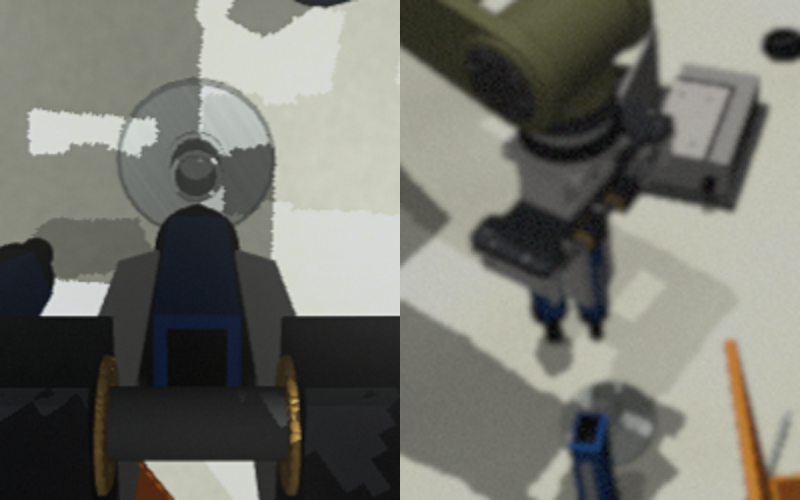

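Probe held, the stand stayed, and the tip is at side (280,261) as predicted. Computing waypoints.

```bash
python3 - <<'E'
from h import *
import pickle
from scipy.optimize import least_squares
st=pickle.load(open('w1.pkl','rb'));c=cam('wrist',st)
L=np.array([[90,45,65],[115,75,65],[115,-75,65],[-12.5,80,115],[-12.5,-80,115],[-65,0,85]])
U=np.array([[367,497],[432,537],[124,562],[446,298],[49,334],[237,176]])/2.7-.3+[210,80]
w=lambda q,P: P@R.from_euler('z',q[2]).as_matrix().T+[q[0],q[1],0]
s=least_squares(lambda q:(proj(c,w(q,L))-U).ravel(),[530,41,-.34],loss='soft_l1')
print(s.x,(proj(c,w(s.x,L))-U).round(1))
S=np.array([[90,-68,65],[90,-65,65],[90,45,65],[30,45,65],[30,45,190],[-65,0,85.]]);W=w(s.x,S)
print(W.round(1));print(W-manip.read_state()['eef_pos']);print(np.diff(W,axis=0).round(1))
E
```

```text
[ 5.32860147e+02  4.84218422e+01 -3.53997163e-01] [[-0.1 -1.2]
 [ 0.2 -0.1]
 [ 0.  -0.1]
 [ 0.4  0.4]
 [-0.6 -0.1]
 [ 0.1  0.8]]
[[593.7 -46.6  65. ]
 [594.7 -43.7  65. ]
 [632.9  59.4  65. ]
 [576.6  80.2  65. ]
 [576.6  80.2 190. ]
 [471.9  71.   85. ]]
[[ 116.66501672  285.98553501 -137.88358443]
 [ 117.70496637  288.79951879 -137.88358443]
 [ 155.83645361  391.9789241  -137.88358443]
 [  99.55677799  412.77791714 -137.88358443]
 [  99.55677799  412.77791714  -12.88358443]
 [  -5.1519532   403.49989941 -117.88358443]]
[[   1.     2.8    0. ]
 [  38.1  103.2    0. ]
 [ -56.3   20.8    0. ]
 [   0.     0.   125. ]
 [-104.7   -9.3 -105. ]]
```

Request:
{"fn": "servo_tool", "kwargs": {"rows": [[0,0,0,5,12,0,1],[0,0,0,9,22,0,1],[0,0,0,9,22,0,1],[0,0,0,9,22,0,1],[0,0,0,9,22,0,1],[0,0,0,9,22,0,1],[0,0,0,9,22,0,1],[0,0,0,9,22,0,1],[0,0,0,9,22,0,1],[0,0,0,9,22,0,1],[0,0,0,9,22,0,1],[0,0,0,9,22,0,1],[0,0,0,9,22,0,1],[0,0,0,4,10,0,1],[0,0,0,0,0,-10,1],[0,0,0,0,0,-14,1],[0,0,0,0,0,-10,1],[0,0,0,0,0,-6,1],[0,0,0,0,0,0,1],[0,0,0,0,0,0,1]]}}

```text
clock: 11.65
eef_pos: [594.3, -46.8, 163.8]
eef_rot: [3.141, 0.001, 2.548]
wrist_force: [0.3, -0.3, -1.2]
finger_gap: 17.7
finger_force: 25.0
```

```bash
python3 - <<'E'
from h import *
st=manip.read_state();print({k:st[k] for k in('clock','eef_pos','eef_rot','wrist_force','joints')})
s=manip.camera('side')[:,:,::-1];t=manip.camera('top')[:,:,::-1];w=manip.camera('wrist')[:,:,::-1]
p=st['eef_pos'];tip=p-[0,0,65.4]
for n in('side','top'): print(n,proj(cam(n),[tip,[594.7,-43.7,65],[632.9,59.4,65],[576.6,80.2,65],[471.9,71,85]]).round(1).tolist())
print(proj(cam('wrist',st),[tip,[594.7,-43.7,65]]))
a=cv2.resize(s[140:220,240:360],(600,400),interpolation=cv2.INTER_CUBIC)
cv2.imwrite('pics/c5.png',a)
E
```

```text
{'clock': 11.65, 'eef_pos': array([594.33329077, -46.76158727, 163.83480763]), 'eef_rot': array([3.14134673e+00, 5.67357329e-04, 2.54810196e+00]), 'wrist_force': array([ 0.29233449, -0.34098642, -1.17377551]), 'joints': array([-1.39935301e-01,  4.36601058e-01,  1.43376024e+00, -2.88250012e-05,
        1.27061361e+00, -1.11723249e+00])}
side [[319.9, 187.8], [320.1, 195.0], [329.4, 171.6], [311.4, 168.4], [278.5, 167.7]]
top [[334.5, 189.6], [332.9, 191.7], [293.2, 176.4], [284.4, 197.8], [285.7, 238.6]]
[[318.05013493 208.53961626]
 [321.25924716 196.79319886]]
```

View pics/c5.png

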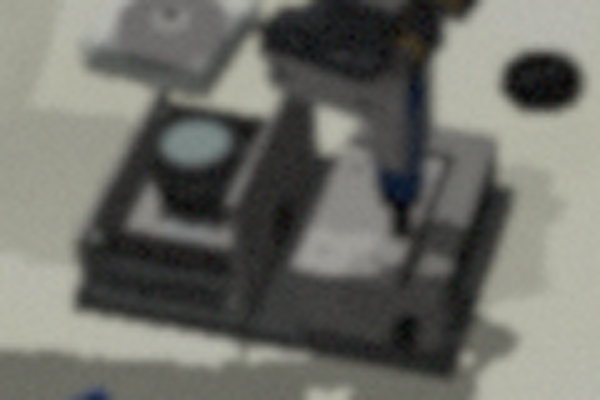

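Tip at side (320,188), seam start at (321,195), both as predicted. Descend to about 5 mm above the seam and trace slowly.

Request:
{"fn": "servo_tool", "kwargs": {"rows": [[0,0,0,0,0,-6,1],[0,0,0,0,0,-6,1],[0,0,0,0,0,-6,1],[0,0,0,0,0,-4,1],[0,0,0,0,0,-3,1],[0,0,0,0,0,-3,1],[0,0,0,0,0,0,1],[0,0,0,0,0,0,1],[0,0,0,1.4,3.8,0,1],[0,0,0,1.4,3.8,0,1],[0,0,0,1.4,3.8,0,1],[0,0,0,1.4,3.8,0,1]]}}

```text
clock: 13.3
eef_pos: [599.9, -31.1, 135.5]
eef_rot: [3.142, 0.0, 2.548]
wrist_force: [-0.5, -0.0, -0.1]
finger_gap: 18.0
finger_force: 25.0
```

Request:
{"fn": "servo_tool", "kwargs": {"rows": [[0,0,0,1.4,3.8,0,1],[0,0,0,1.4,3.8,0,1],[0,0,0,1.4,3.8,0,1],[0,0,0,1.4,3.8,0,1],[0,0,0,1.4,3.8,0,1],[0,0,0,1.4,3.8,0,1],[0,0,0,1.4,3.8,0,1],[0,0,0,1.4,3.8,0,1],[0,0,0,1.4,3.8,0,1],[0,0,0,1.4,3.8,0,1],[0,0,0,1.4,3.8,0,1],[0,0,0,1.4,3.8,0,1],[0,0,0,1.4,3.8,0,1],[0,0,0,1.4,3.8,0,1],[0,0,0,1.4,3.8,0,1],[0,0,0,1.4,3.8,0,1],[0,0,0,1.4,3.8,0,1],[0,0,0,1.4,3.8,0,1],[0,0,0,1.4,3.8,0,1],[0,0,0,1.4,3.8,0,1]]}}

```text
clock: 15.8
eef_pos: [627.8, 44.8, 135.4]
eef_rot: [-3.142, -0.0, 2.548]
wrist_force: [0.1, 0.4, -0.8]
finger_gap: 17.7
finger_force: 25.0
```

Request:
{"fn": "servo_tool", "kwargs": {"rows": [[0,0,0,1.3,3.8,0,1],[0,0,0,1.3,3.8,0,1],[0,0,0,1.3,3.8,0,1],[0,0,0,1.2,3.4,0,1],[0,0,0,0,0,0,1],[0,0,0,-3.8,1.4,0,1],[0,0,0,-3.8,1.4,0,1],[0,0,0,-3.8,1.4,0,1],[0,0,0,-3.8,1.4,0,1],[0,0,0,-3.8,1.4,0,1],[0,0,0,-3.8,1.4,0,1],[0,0,0,-3.8,1.4,0,1],[0,0,0,-3.8,1.4,0,1],[0,0,0,-3.8,1.4,0,1],[0,0,0,-3.8,1.4,0,1],[0,0,0,-3.8,1.4,0,1],[0,0,0,-3.8,1.4,0,1],[0,0,0,-3.8,1.4,0,1],[0,0,0,-3.8,1.4,0,1],[0,0,0,-3.8,1.4,0,1]]}}

```text
clock: 18.3
eef_pos: [575.6, 80.5, 135.5]
eef_rot: [-3.142, -0.0, 2.548]
wrist_force: [0.2, 0.6, -1.7]
finger_gap: 17.9
finger_force: 25.0
```

Request:
{"fn": "servo_tool", "kwargs": {"rows": [[0,0,0,0,0,0,1],[0,0,0,0,0,0,1],[0,0,0,0,0,5,1],[0,0,0,0,0,10,1],[0,0,0,0,0,15,1],[0,0,0,0,0,15,1],[0,0,0,0,0,15,1],[0,0,0,0,0,10,1],[0,0,0,0,0,5,1],[0,0,0,-7,-0.5,0,1],[0,0,0,-14,-1.5,0,1],[0,0,0,-14,-1.5,0,1],[0,0,0,-14,-1.5,0,1],[0,0,0,-14,-1.5,0,1],[0,0,0,-14,-1.5,0,1],[0,0,0,-14,-1,0,1],[0,0,0,-9,-0.5,0,1],[0,0,0,-4,0,0,1],[0,0,0,0,0,0,1],[0,0,0,0,0,0,1]]}}

```text
clock: 20.8
eef_pos: [472.1, 70.9, 210.4]
eef_rot: [3.142, -0.0, 2.548]
wrist_force: [0.9, -0.6, -0.6]
finger_gap: 18.0
finger_force: 25.0
```

```bash
python3 - <<'E'
from h import *
import pickle
st=manip.read_state();print({k:st[k] for k in('clock','eef_pos','eef_rot','wrist_force','joints')})
# lens ring centre from w1: dark focus ring edges around predicted position
s1=pickle.load(open('w1.pkl','rb'));c=cam('wrist',s1);g=cv2.cvtColor(cv2.imread('pics/w1.png'),cv2.COLOR_BGR2GRAY)
b=cv2.resize(g[110:180,262:334],None,fx=6,fy=6,interpolation=cv2.INTER_CUBIC)
C=cv2.HoughCircles(cv2.GaussianBlur(b,(9,9),0),cv2.HOUGH_GRADIENT,1,20,param1=60,param2=20,minRadius=80,maxRadius=160)
for x,y,r in C[0][:4]:
    uv=[(x+.5)/6-.5+262,(y+.5)/6-.5+110];print(uv,r/6,[ray(c,[uv],z).round(1).tolist()[0][:2] for z in(85,81,72)])
E
```

```text
{'clock': 20.8, 'eef_pos': array([472.08303608,  70.87112439, 210.40440502]), 'eef_rot': array([ 3.14158882e+00, -1.11526341e-05,  2.54818530e+00]), 'wrist_force': array([ 0.88619279, -0.60040952, -0.56564094]), 'joints': array([ 7.22609610e-02,  1.33081816e-01,  1.71206927e+00,  1.02839638e-05,
        1.29644798e+00, -9.05130801e-01])}
[np.float32(296.66666), np.float32(146.33333)] 18.133333 [[472.1, 69.7], [472.3, 69.4], [472.6, 68.6]]
[np.float32(299.5), np.float32(148.33333)] 21.616667 [[475.5, 71.6], [475.7, 71.3], [476.1, 70.6]]
[np.float32(293.16666), np.float32(149.66667)] 26.566666 [[473.8, 64.5], [473.9, 64.1], [474.3, 63.2]]
[np.float32(300.66666), np.float32(145.16667)] 22.133333 [[472.9, 74.4], [473.0, 74.1], [473.4, 73.4]]
```

The lens circle agrees at (472, 70) within about 1 mm. Lowering to about 1 cm above the rim.

Request:
{"fn": "servo_tool", "kwargs": {"rows": [[0,0,0,0.2,-0.5,-5,1],[0,0,0,0,0,-8,1],[0,0,0,0,0,-8,1],[0,0,0,0,0,-8,1],[0,0,0,0,0,-7,1],[0,0,0,0,0,-5,1],[0,0,0,0,0,-4,1],[0,0,0,0,0,-3,1],[0,0,0,0,0,-2,1],[0,0,0,0,0,0,1],[0,0,0,0,0,0,1],[0,0,0,0,0,0,1],[0,0,0,0,0,0,1],[0,0,0,0,0,0,1],[0,0,0,0,0,0,1]]}}

```text
clock: 22.68
eef_pos: [472.1, 70.3, 160.5]
eef_rot: [3.142, 0.0, 2.548]
wrist_force: [0.4, -0.5, -1.4]
finger_gap: 18.4
finger_force: 25.0
```

```bash
python3 - <<'E'
from h import *
st=manip.read_state();print({k:st[k] for k in('clock','eef_pos','eef_rot','wrist_force','finger_gap')})
s=manip.camera('side')[:,:,::-1]; tip=st['eef_pos']-[0,0,65.4]
uv=proj(cam('side'),[tip,tip+[0,0,40],[471.9,70.4,85]]);print(uv.round(1))
x,y=uv[0].round().astype(int); b=s[y-14:y+9,x-9:x+10]
print(b.sum(2)//3)
E
```

```text
{'clock': 22.675, 'eef_pos': array([472.06716371,  70.34968528, 160.45506314]), 'eef_rot': array([3.14158463e+00, 2.59276205e-05, 2.54820951e+00]), 'wrist_force': array([ 0.42718569, -0.48332409, -1.36232508]), 'finger_gap': 18.38250165468412}
[[278.3 165.4]
 [277.2 155.6]
 [278.5 167.8]]
[[ 85  83  79  67  55  49  52  56  42  35  36  40  51  63  67  69  80 105
  133]
 [ 73  69  66  57  43  42  36  40  37  34  34  41  48  59  64  72  91 123
  149]
 [ 73  70  62  56  45  35  28  28  30  32  29  28  43  53  69  81 104 129
  149]
 [ 79  76  74  63  46  27  26  23  30  26  29  33  39  55  76  95 121 137
  145]
 [ 80  79  79  71  54  34  30  28  31  24  25  24  41  60  84 110 132 141
  141]
 [ 88  87  84  76  60  40  31  29  26  28  21  25  51  73  98 121 138 141
  144]
 [109 101  94  79  59  41  36  25  17  25  24  39  63  91 117 134 142 143
  141]
 [127 115  95  78  64  61  54  33  18  18  33  54  83 110 128 141 142 147
  144]
 [130 113  90  71  69  73  65  43  16  19  44  73 101 122 135 143 146 153
  153]
 [125 102  78  59  60  66  57  39  22  16  53  82 106 126 132 145 149 156
  157]

[... 353 characters left out ...]
  94  87  80  82  97 107 107  93  80  57  36
   35]
 [ 51  43  42  60  82 103 112 115 112 108 108 115 123 120 116 102  75  51
   25]
 [ 44  39  48  73  97 114 121 127 122 121 122 126 124 124 121 114  90  59
   28]
 [ 38  39  54  80 104 119 124 126 125 124 124 124 123 124 123 114  89  60
   39]
 [ 39  38  51  83 101 115 124 124 125 125 125 124 125 121 116 104  82  51
   40]
 [ 40  37  47  69  92 109 119 122 121 122 124 118 121 114 105  89  65  42
   35]
 [ 36  28  36  46  74  93 104 106 112 113 111 112 105  94  78  61  42  31
   30]
 [ 38  35  31  29  50  63  76  86  91  91  91  83  75  62  50  43  25  24
   30]
 [ 42  31  24  26  25  42  43  50  54  58  54  54  48  37  33  29  16  26
   34]]
```

The side view agrees: nose at column ≈278, glass centre at (279,168), a clear gap, and no extra wrist force. Handing in.

```bash
python3 -c "
from cell import manip
print(manip.sign_off())"
```

```text
the job is handed in; nothing more can be done
None
```

I lifted the probe from its stand and traced the whole seam in order, tip about 5 mm above it, at about 3 cm/s. I then carried it over the tall plate and handed in with it held steady and upright about 1 cm above the lens rim, within about 1 mm of centre by my measurements; no verdict came back.

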